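Make the pulse welder safe and clear its plate

ROBOT

A 6-joint arm with a two-finger parallel gripper is mounted at the origin on a cart in front of the work surface, level with it; the furniture and walls round the work are solid. World frame = base frame: x ahead of the robot, y to its left, z up, the work surface at z = 0. Lengths are in m, angles in rad, forces in N, time in s.
With the tool pointing down it reaches from about 0.4 to 0.925 m from the base axis. Payload 3.4 kg.
Tool frame: the origin (TCP) lies at the centre of the arm's flange, where the gripper is bolted on; the fingertips stand 173 mm ahead of it and the grasp point (between the pads) lies 155 mm ahead of it; z points along the fingers, y is the direction in which the jaws open and shut (so a half turn about z gives the same grasp; the last joint's range is limited). The gripper opens to 85 mm and grips with 20 to 120 N. Pads are 22 mm wide; open, the fingers measure 114 mm over their backs; the gripper's body (76 mm by 85 mm) begins 54 mm behind the grasp point. The pads swing forward as they close: fully open they stand 13 mm farther back than shut.
Start: joints at [-1.319, 0.307, 1.506, -0, 1.328, -0.073], TCP at [0.183, -0.545, 0.405] pointing down, gripper open.
Joint ranges: [-3.12, 3.12], [-1.05, 2.28], [0.14, 2.33], [-1.42, 4.57], [0.1, 2.73], [-2.68, 2.68]. Speed limits (rad/s): [2.57, 2.57, 3.14, 3.14, 3.14, 3.14].

INTERFACE

Orientations are given as a rotation vector (axis times angle).
In Python, from station import get_state, eyes, env gives the robot as it stands.
- The arm moves only by the tool carry_out, never from a script. Its argument "deltas" is a list of rows, each an object of numbers: "x", "y", "z": the shift along the tool's x, y, z in mm; "wx", "wy", "wz": the turn, a rotation vector about the tool's x, y, z in rad; "grip": the finger opening in mm, from 0 to 85.4. In form: [{"x": .., "y": .., "z": .., "wx": .., "wy": .., "wz": .., "grip": ..}, ...]. A call has 1 to 8 rows; each row is the pose to reach, as a shift and turn from the pose commanded when the call began, along the tool's axes at that moment; what a row does not reach only later rows make up. A row lasts 1/8 s, in which the tool goes at most 62.5 mm and 10.7 degrees, less where a joint would pass 70% of its speed; a pose out of reach is approached as far as the arm can. A call with a gripper value outside its range is refused whole. The fingers move at their own pace and stop on an object; "newtons" is the grip in N (left out, the last holds). Time passes only in rows, so rows that repeat a pose let the fingers close. It gives the time, the measured TCP pose, the force and the opening at its end, in the units of the state.
- get_state(): the state, without advancing time (a new reading comes with each control period).
- eyes.get_image(name): name is "side" or "top" or "wrist"; returns a dict with "image" (400x640x3 uint8, blue, green, red), "K" (3x3 intrinsics, pixels), "k1" (the pictures are not rectified: a ray, as slopes to the right and down, at radius r is drawn at 1 + k1 r^2 times it, then the intrinsics apply), "world_from_camera" (4x4, takes a point from camera to world coordinates). Camera axes: x right, y up, looking along -z (the intrinsics and any distortion apply to the point x, -y, -z); pixel columns grow to the right and rows downward; lengths in m; the calibration is good to about 2 mm. A picture is of the moment at which its call begins. There is no depth.
- env.hand_in(): hands the job in, once; it reports no verdict.
The state is a dict: "time_s": time; "joint_positions": joint angles; "qvel": joint speeds; "effort": joint torques, N m; "tool_pos": TCP position; "ee_rot": TCP orientation; "ft_force": force on the tool from outside, world axes, zero at the start; "wrist_torque": the same for the moment, N m; "opening": finger opening in m.
Only numpy, scipy, OpenCV 4.12 (cv2) and the standard library are available. Lean on these libraries where they do the work, as an engineer would, in place of code of your own. Each camera call takes 0.05 s, during which the arm holds its last target. There are 200 camera calls.

TASK

The bench pulse welder has been left armed. Make it safe first: swing the red safety cover fully back, pull the locking toggle out against its spring and take it over from the red side to the green side so that it locks home there, then shut the cover again until it snaps down. Only then clear both metal offcuts off the welder's steel plate into the steel scrap bowl, without disturbing the other tools.

Things in the scene. Friction and masses are not known exactly. Their poses are not given: they have to be found in the camera images.
- welder: Fixed light grey bench pulse welder, 144 (x) x 250 (y) mm. Origin on the bench under its middle; its x axis points to its rear (away from the operator), y to its left, z up. Right part (y from -130 to +15 mm): console 64 mm high, with the red-covered switch at its right end and a 10 mm high dial and a flat display beside it. Left part (x from -66 to +66 mm, y from +18 to +122 mm): flat steel work plate whose top is at z = 25 mm, where the offcuts lie
- guard (a joint): hinge of the red safety cover: 0 = shut over the switch, grows as it is lifted, 2.1 rad = fully open, leaning back. 60 g. Beyond about 1.05 rad it falls fully open by itself and stays there; below, it falls towards shut but comes to rest on its snap catch at 0.08 rad. About 8 N down on its front snaps it home to 0; about 5 N up at the tab frees it
- guard_hinge (a point): middle of the cover's hinge line, which runs along the welder's y axis, at the rear of the switch, 73 mm above the bench, at [26, -80, 73] mm in the welder's frame; fixed
- guard_tab (a point): point to grip on the cover's lifting tab, 10 mm behind the tab's front end, on its middle line. The tab is 18 mm wide (y), 7 mm thick (z) and sticks out 27 mm to the front from the cover's front wall. When closed the point lies 91 mm in front of the hinge line and 12 mm above it, 17 mm out from the front wall; it turns with the cover
- guard_top (a point): point to press on the outside of the cover's top, near its front edge. The cover is 76 (x) x 50 (y) mm and 52 mm high, open underneath and at the rear. When shut the point lies 60 mm in front of the hinge line and 48 mm above it; it turns with the cover
- switch_base (a point): top of the switch's base plate at the middle of the toggle's slot, 67 mm above the bench, at [-10, -80, 67] mm in the welder's frame; fixed, under the closed cover. A red dot towards the rear marks armed, a green dot towards the front marks safe. (The room's overhead shelf begins 0.70 m ahead of the robot, 0.52 m above the bench: keep the wrist clear of it)
- toggle (a joint): lean of the toggle lever about an axis along the welder's y, 12 mm below switch_base: 0 = armed, leaning 0.32 rad from upright to the rear (red dot); 0.64 = safe, leaning 0.32 rad to the front (green dot); 0.32 = upright. A cross pin on the knob drops in a notch at either end: the lever cannot leave a notch until the knob is pulled out, and let go between them it hangs up on the gate; in the notch it has up to 0.08 rad of play
- knob (a joint): how far the toggle's knob is pulled out along the lever, m: 0 = home in a notch, 0.007 = hard stop. Spring: 5 N at home, 8.5 N at the stop. Pulled out about 5 mm or more it passes over the gate; let go over the notch it springs home
- toggle_knob (a point): point to grip on the toggle's metal knob, on its axis, 46 mm along the lever from its pivot (53 mm when pulled out). The knob is round, 13 mm thick at this point, 17 mm at its head, which ends 12 mm further out; its lower end is 17 mm further in. The base plate is about 32 mm below
- sprue_mid (a point): middle of the bronze casting sprue: round, 26 mm across and 13 mm high, with a 9 mm thick stub on top up to 21 mm; lies flat underside down. The point is 8.5 mm above its underside; 45 g
- bar_mid (a point): middle of the copper bar end, a block 34 (its x) x 15 (its y) x 15 mm lying flat, 60 g
- scrap_bowl: loose round steel bowl, 120 mm across the rim, 48 mm high, 3 mm wall; origin at the centre of its underside
- beeswax: bystander: puck of beeswax, 45 mm across, 17 mm high
- pliers_green: bystander: green-handled pliers lying flat, 63 x 139 x 12 mm
- tweezers_brown: bystander: tweezers with a brown grip, 14 x 130 x 10 mm
- small_scissors: bystander: small black-handled scissors lying behind the welder, 38 x 96 x 5 mm

How it is judged:
By the outcome, as a careful person would: the job done as asked, in the order asked, and still so for the second after the job is handed in, with the robot touching nothing.
It also fails if it takes over 72 s, if anything falls off the work surface, if the arm or the gripper's body presses on something with over 40 N, if the wrist force passes 120 N, or if a joint passes its speed limit or range.

## Working session

There is one attempt and no reset: what is moved stays moved. The work goes in short steps, Python scripts to look and compute and a tool call to move; the robot and the scene stay as the last step left them, time stands still between calls to the robot, and variables do not carry over. Pictures are saved under pics/ and viewed, about 8 in all and at most 12, crops included, and the job is handed in when it is done.

Besides the shell and the picture viewer there is one more tool, called after "Emit:" by a JSON object that holds its "op" and its "data". carry_out: Moves the arm, as the interface text tells. Its arguments: {"type":"object","properties":{"deltas":{"type":"array","items":{"type":"object","properties":{"x":{"type":"number"},"y":{"type":"number"},"z":{"type":"number"},"wx":{"type":"number"},"wy":{"type":"number"},"wz":{"type":"number"},"grip":{"type":"number"}}}},"newtons":{"type":"number"}},"required":["deltas"]}

```bash
mkdir -p pics; ls; cat > h.py <<'E'
import numpy as np, cv2, json
from scipy.spatial.transform import Rotation as R
from station import get_state, eyes, env
def shot(n,save=None):
    d=eyes.get_image(n); d={k:(np.array(v) if k!='k1' else v) for k,v in d.items()}
    if save: cv2.imwrite('pics/'+save+'.png',d['image'])
    return d
def ray(d,u,v):
    K=d['K']; xd=np.array([(u-K[0,2])/K[0,0],(v-K[1,2])/K[1,1]]); x=xd.copy()
    for _ in range(30): x=xd/(1+d['k1']*(x@x))
    T=d['world_from_camera']; r=T[:3,:3]@np.array([x[0],-x[1],-1.]); return T[:3,3],r/np.linalg.norm(r)
def onz(d,u,v,z):
    o,r=ray(d,u,v); return o+r*(z-o[2])/r[2]
def proj(d,p):
    T=d['world_from_camera']; c=T[:3,:3].T@(np.array(p)-T[:3,3]); x=np.array([c[0],-c[1]])/-c[2]
    x=x*(1+d['k1']*(x@x)); K=d['K']; return np.array([K[0,0]*x[0]+K[0,2],K[1,1]*x[1]+K[1,2]])
def tri(a,ua,b,ub):
    o1,r1=ray(a,*ua);o2,r2=ray(b,*ub); s=np.linalg.lstsq(np.c_[r1,-r2],o2-o1,rcond=None)[0]
    p,q=o1+s[0]*r1,o2+s[1]*r2; return (p+q)/2,np.linalg.norm(p-q)
E
python3 - <<'E'
from h import *
t=shot('top','top0');s=shot('side','side0')
np.set_printoptions(precision=3,suppress=True)
for d in (t,s): print(d['world_from_camera'],d['K'][0,0],d['k1'])
print(get_state())
E
```

```text
pics
[[-0.055  0.973 -0.225  0.34 ]
 [-0.998 -0.055  0.007 -0.081]
 [-0.006  0.225  0.974  1.138]
 [ 0.     0.     0.     1.   ]] 434.3812136155636 0.037024963340539827
[[-0.866  0.314 -0.388  0.199]
 [-0.499 -0.549  0.67   0.511]
 [-0.002  0.774  0.633  0.694]
 [ 0.     0.     0.     1.   ]] 460.3948166009606 -0.047660135787638475
{'time_s': 0.1, 'joint_positions': array([-1.32 ,  0.308,  1.508, -0.   ,  1.328, -0.074]), 'qvel': array([ 0.001, -0.002, -0.003,  0.   , -0.001,  0.002]), 'effort': array([  0.   , -45.853, -25.261,  -0.   ,   0.006,  -0.   ]), 'tool_pos': array([ 0.183, -0.545,  0.404]), 'ee_rot': array([-3.098, -0.508,  0.   ]), 'ft_force': array([-0.138,  0.227, -0.042]), 'wrist_torque': array([ 0.019,  0.034, -0.03 ]), 'opening': 0.08536829812816185}
```

View pics/top0.png

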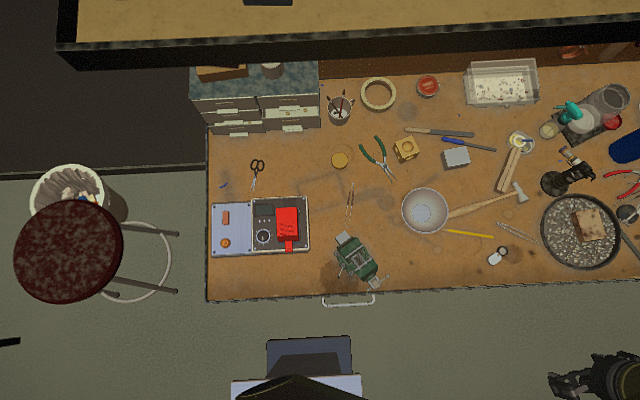

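View pics/side0.png

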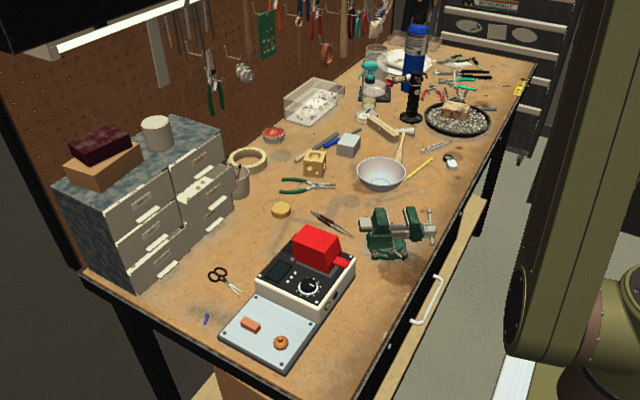

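Top view: bowl at (424,210), cover at (288,222) with its tab at (289,246), bar at (226,217), sprue at (225,243). The side view agrees.

```bash
python3 - <<'E'
from h import *
np.set_printoptions(precision=4,suppress=True)
t=shot('top');s=shot('side')
def blobs(d,lo,hi,roi,n,mn=15):
    h=cv2.cvtColor(d['image'],cv2.COLOR_BGR2HSV); m=cv2.inRange(h,np.array(lo),np.array(hi)); k=np.zeros_like(m); x0,y0,x1,y1=roi; k[y0:y1,x0:x1]=255; m&=k
    c=cv2.findContours(m,cv2.RETR_EXTERNAL,cv2.CHAIN_APPROX_NONE)[0]
    c=sorted(c,key=cv2.contourArea)[::-1]
    for q in c[:3]:
        M=cv2.moments(q)
        if M['m00']>mn: print(n,M['m00'],M['m10']/M['m00'],M['m01']/M['m00'],cv2.minAreaRect(q))
    return c
c=blobs(t,(0,200,150),(5,255,255),(260,190,320,270),'red top')
print(cv2.approxPolyDP(c[0],2,True)[:,0].tolist())
blobs(t,(3,100,80),(22,255,255),(214,205,247,254),'off top')
c2=blobs(s,(0,200,150),(5,255,255),(270,210,370,290),'red side')
print(cv2.approxPolyDP(c2[0],2,True)[:,0].tolist())
blobs(s,(3,120,80),(22,255,255),(235,305,295,355),'off side')
p=blobs(t,(100,15,120),(130,90,255),(205,195,256,262),'plate')
print(cv2.approxPolyDP(p[0],2,True)[:,0].tolist())
for q in cv2.approxPolyDP(p[0],2,True)[:,0]: print(onz(t,*q,.025)[:2])
b=blobs(t,(90,0,120),(140,60,255),(395,180,452,236),'bowl')
if b: 
  (x,y),r=cv2.minEnclosingCircle(b[0]); print(x,y,r,onz(t,x,y,.048),onz(t,x+r,y,.048))
cv2.imwrite('pics/a.png',np.hstack([cv2.resize(t['image'][190:270,200:320],None,fx=4,fy=4,interpolation=2),cv2.resize(s['image'][220:380,210:370],(320,320),interpolation=2)]))
E
```

```text
red top 521.0 286.24632117722325 220.78566858605245 ((286.2556457519531, 221.38018798828125), (28.581695556640625, 20.632680892944336), 87.51044464111328)
red top 58.5 288.022792022792 245.8803418803419 ((288.0, 246.0), (10.0, 6.0), 90.0)
[[295, 207], [276, 208], [277, 236], [281, 233], [284, 235], [285, 232], [287, 235], [290, 232], [297, 234]]
off top 53.0 224.79874213836476 242.64779874213835 ((225.0, 243.0), (8.0, 8.0), 90.0)
off top 52.5 225.17777777777775 217.36825396825395 ((225.5, 217.5), (13.0, 5.0), 90.0)
red side 672.0 314.7842261904762 238.51016865079362 ((314.3965759277344, 238.25860595703125), (41.03866958618164, 20.6121826171875), 21.801406860351562)
red side 97.0 340.7525773195876 261.58247422680415 ((340.7672424316406, 261.5430908203125), (14.70632266998291, 8.009693145751953), 23.198591232299805)
[[292, 240], [324, 253], [337, 237], [305, 225]]
off side 167.5 250.08159203980097 324.70746268656717 ((249.90000915527344, 324.7000427246094), (20.124608993530273, 10.28591251373291), 26.56505012512207)
off side 135.0 280.462962962963 342.53333333333336 ((280.5, 342.5), (13.0, 13.0), 90.0)
plate 1867.0 231.10257096946972 228.54481342617387 ((231.0, 228.5), (51.0, 40.0), 90.0)
[[250, 203], [249, 206], [247, 203], [214, 204], [214, 208], [212, 205], [212, 254], [214, 250], [216, 254], [251, 251]]
[0.5864 0.1018]
[0.5786 0.1046]
[0.5869 0.1097]
[0.5891 0.1957]
[0.5784 0.1957]
[0.5867 0.2009]
[0.4591 0.2005]
[0.469  0.1954]
[0.4585 0.1903]
[0.461  0.1014]
bowl 219.0 420.5890410958904 212.94520547945206 ((420.6000671386719, 212.80003356933594), (17.8885440826416, 16.099689483642578), 26.56505012512207)
420.70001220703125 212.6999969482422 9.0211820602417 [ 0.5316 -0.3356  0.048 ] [ 0.5304 -0.3584  0.048 ]
```

View pics/a.png

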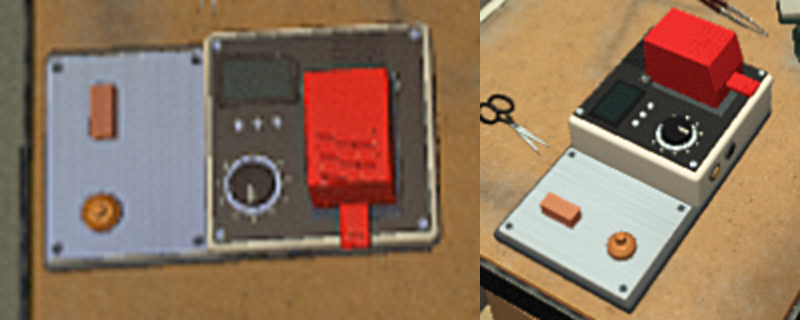

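```bash
cat >> h.py <<'E'
np.set_printoptions(precision=4,suppress=True)
DOWN=R.from_rotvec([np.pi,0,0])
def rows(*targets,rot=DOWN,p0=None,r0=None):
    """world TCP targets -> tool-frame mm / rad deltas from the present pose"""
    s=get_state(); p0=s['tool_pos'] if p0 is None else np.array(p0); r0=R.from_rotvec(s['ee_rot']) if r0 is None else r0
    w=(r0.inv()*rot).as_rotvec()
    for t in targets: print(np.round(r0.inv().apply(np.array(t)-p0)*1000,1),np.round(w,3))
E
python3 - <<'E'
from h import *
t=shot('top');s=shot('side')
print('tab',tri(t,(288,245.9),s,(340.75,261.5)))
print('bar',tri(t,(225.2,217.4),s,(250,324.7)),onz(t,225.2,217.4,.036))
print('spr',tri(t,(224.8,242.6),s,(280.5,342.5)),onz(t,224.8,242.6,.036))
print('bowl',onz(t,424,209,.048),onz(s,382,172,.048))
print(proj(t,(.5,-.08,.12)))
rows((.45,0,.4))
E
```

```text
tab (array([0.4618, 0.0018, 0.0876]), np.float64(0.0008503301091197666))
bar (array([0.5499, 0.1646, 0.0339]), np.float64(0.00046969576406357587)) [0.5497 0.1643 0.036 ]
spr (array([0.4855, 0.1665, 0.0316]), np.float64(5.1340564155340234e-06)) [0.4849 0.1655 0.036 ]
bowl [ 0.5407 -0.345   0.048 ] [ 0.5335 -0.3391  0.048 ]
[320.7606 226.1297]
[ 426.5 -431.3    4.7] [-0.001  0.     0.325]
```

Emit:
{"op": "carry_out", "data": {"deltas": [{"x": 426,"y": -431,"z": 0,"wz": 0.325},{"x": 426,"y": -431,"z": 0,"wz": 0.325},{"x": 426,"y": -431,"z": 0,"wz": 0.325},{"x": 426,"y": -431,"z": 0,"wz": 0.325},{"x": 426,"y": -431,"z": 0,"wz": 0.325},{"x": 426,"y": -431,"z": 0,"wz": 0.325},{"x": 426,"y": -431,"z": 0,"wz": 0.325},{"x": 426,"y": -431,"z": 0,"wz": 0.325}]}}

```text
$.deltas[0]: bad value
```

Emit:
{"op": "carry_out", "data": {"deltas": [{"x": 0,"grip": 50},{"x": 0}]}}

```text
$.deltas[0]: bad value
```

```bash
python3 - <<'E'
from h import *
w=shot('wrist','w0'); print(w['world_from_camera'],w['K'][0,0]); s=get_state();print(s['tool_pos'],s['ee_rot'],s['time_s'])
E
```

```text
[[ 0.3199  0.8994  0.2979  0.26  ]
 [-0.9474  0.3044  0.0986 -0.5181]
 [-0.002  -0.3138  0.9495  0.3733]
 [ 0.      0.      0.      1.    ]] 333.9118647937779
[ 0.1835 -0.5449  0.4045] [-3.0998 -0.5079  0.    ] 0.35
```

View pics/w0.png

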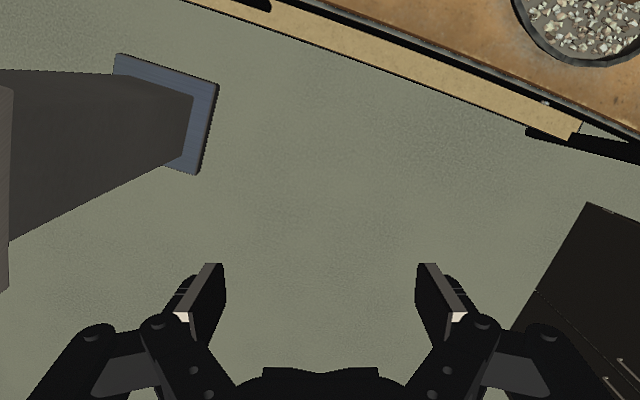

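All keys are evidently required; the arm hasn't moved, and this view shows only the floor and fingers.

Emit:
{"op": "carry_out", "data": {"deltas": [{"x": 426,"y": -431,"z": 0,"wx": 0,"wy": 0,"wz": 0.325,"grip": 50},{"x": 426,"y": -431,"z": 0,"wx": 0,"wy": 0,"wz": 0.325,"grip": 50},{"x": 426,"y": -431,"z": 0,"wx": 0,"wy": 0,"wz": 0.325,"grip": 50},{"x": 426,"y": -431,"z": 0,"wx": 0,"wy": 0,"wz": 0.325,"grip": 50},{"x": 426,"y": -431,"z": 0,"wx": 0,"wy": 0,"wz": 0.325,"grip": 50},{"x": 426,"y": -431,"z": 0,"wx": 0,"wy": 0,"wz": 0.325,"grip": 50},{"x": 426,"y": -431,"z": 0,"wx": 0,"wy": 0,"wz": 0.325,"grip": 50},{"x": 426,"y": -431,"z": 0,"wx": 0,"wy": 0,"wz": 0.325,"grip": 50}]}}

```text
time_s: 1.35
tool_pos: [0.4036, -0.0939, 0.4052]
ee_rot: [3.141, -0.001, 0.002]
ft_force: [1.7, -0.7, 0.5]
opening: 0.0501
```

Emit:
{"op": "carry_out", "data": {"deltas": [{"x": 20,"y": -96,"z": 5,"wx": 0,"wy": 0,"wz": 0,"grip": 50},{"x": 20,"y": -96,"z": 5,"wx": 0,"wy": 0,"wz": 0,"grip": 50},{"x": 20,"y": -96,"z": 5,"wx": 0,"wy": 0,"wz": 0,"grip": 50}]}}

```text
time_s: 1.72
tool_pos: [0.4233, 0.0024, 0.3997]
ee_rot: [-3.141, -0.007, -0.0]
ft_force: [-0.8, -1.2, -0.9]
opening: 0.0498
```

```bash
python3 - <<'E'
from h import *
w=shot('wrist','w1'); s=get_state();print(s['tool_pos'],s['ee_rot'],s['time_s'],s['opening'])
h=cv2.cvtColor(w['image'],cv2.COLOR_BGR2HSV); m=cv2.inRange(h,(0,200,120),(5,255,255))
c=max(cv2.findContours(m,cv2.RETR_EXTERNAL,cv2.CHAIN_APPROX_NONE)[0],key=cv2.contourArea)
print(cv2.approxPolyDP(c,3,True)[:,0].tolist())
for yaw in(0,):
  for o in [(.523,.081)]:
    for p in [(-.065,-.08,.085),(-.082,-.071,.085+.0035),(-.082,-.089,.0885),(-.05,-.055,.125),(-.05,-.105,.125),(.026,-.055,.125),(.026,-.105,.125)]: print(p,proj(w,(o[0]+p[0],o[1]+p[1],p[2])))
E
```

```text
[0.4231 0.0012 0.3997] [ 3.1412  0.0049 -0.0001] 1.775 0.05021814047304882
[[358, 104], [357, 121], [292, 121], [356, 123], [293, 123], [295, 127], [314, 128], [314, 156], [313, 127], [352, 128], [358, 120]]
(-0.065, -0.08, 0.085) [323.4692 146.6085]
(-0.082, -0.071, 0.08850000000000001) [312.8241 166.9984]
(-0.082, -0.089, 0.0885) [333.8415 167.1207]
(-0.05, -0.055, 0.125) [289.5803 134.7588]
(-0.05, -0.105, 0.125) [358.6081 135.1718]
(0.026, -0.055, 0.125) [287.4735  20.3503]
(0.026, -0.105, 0.125) [362.6915  20.8473]
```

View pics/w1.png

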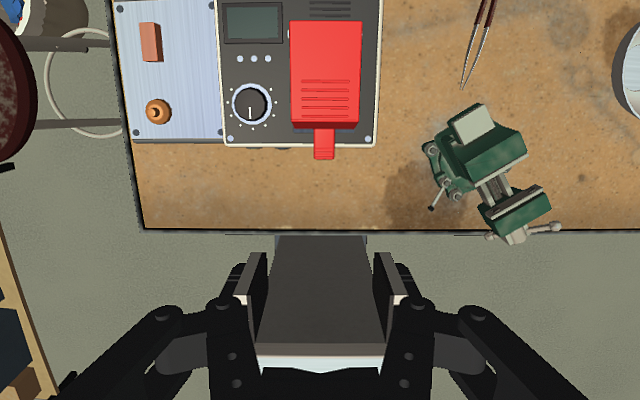

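Emit:
{"op": "carry_out", "data": {"deltas": [{"x": 35,"y": 1,"z": 50,"wx": 0,"wy": 0,"wz": 0,"grip": 40},{"x": 35,"y": 1,"z": 100,"wx": 0,"wy": 0,"wz": 0,"grip": 40},{"x": 35,"y": 1,"z": 150,"wx": 0,"wy": 0,"wz": 0,"grip": 40},{"x": 35,"y": 1,"z": 150,"wx": 0,"wy": 0,"wz": 0,"grip": 40},{"x": 35,"y": 1,"z": 150,"wx": 0,"wy": 0,"wz": 0,"grip": 15},{"x": 35,"y": 1,"z": 150,"wx": 0,"wy": 0,"wz": 0,"grip": 10},{"x": 35,"y": 1,"z": 150,"wx": 0,"wy": 0,"wz": 0,"grip": 10}], "newtons": 30}}

```text
time_s: 2.65
tool_pos: [0.4587, -0.0007, 0.2514]
ee_rot: [-3.141, 0.001, -0.006]
ft_force: [-0.8, 2.8, 1.3]
opening: 0.0173
```

```bash
python3 - <<'E'
from h import *
s=get_state();print(s['tool_pos'],s['ft_force'],s['opening'])
for k in np.arange(0,2.01,.2):
    f=np.pi-.131-k; x,z=-91+0,12; c=np.array([np.cos(f),np.sin(f)])*91.8-np.array([-91,12]); print(round(k,1),np.round(c))
E
```

```text
[ 0.4587 -0.0007  0.2514] [-0.7846  2.7754  1.2998] 0.017301837208406112
0.0 [-0. -0.]
0.2 [ 4. 18.]
0.4 [12. 34.]
0.6 [23. 49.]
0.8 [36. 62.]
1.0 [52. 71.]
1.2 [69. 77.]
1.4 [87. 80.]
1.6 [106.  79.]
1.8 [123.  74.]
2.0 [140.  66.]
```

Emit:
{"op": "carry_out", "data": {"deltas": [{"x": 1,"y": 0,"z": -9,"wx": 0,"wy": 0,"wz": 0,"grip": 10},{"x": 4,"y": 0,"z": -18,"wx": 0,"wy": 0,"wz": 0,"grip": 10},{"x": 12,"y": 0,"z": -34,"wx": 0,"wy": 0,"wz": 0,"grip": 10},{"x": 23,"y": 0,"z": -49,"wx": 0,"wy": 0,"wz": 0,"grip": 10},{"x": 36,"y": 0,"z": -62,"wx": 0,"wy": 0,"wz": 0,"grip": 10},{"x": 52,"y": 0,"z": -71,"wx": 0,"wy": 0,"wz": 0,"grip": 10},{"x": 69,"y": 0,"z": -77,"wx": 0,"wy": 0,"wz": 0,"grip": 10},{"x": 69,"y": 0,"z": -77,"wx": 0,"wy": 0,"wz": 0,"grip": 10}]}}

```text
time_s: 3.65
tool_pos: [0.5272, -0.0007, 0.3279]
ee_rot: [3.142, -0.0, -0.0]
ft_force: [-3.2, 1.5, 5.2]
opening: 0.0166
```

Still gripped. I'll carry on to about 1.9 rad, release, and rise clear.

Emit:
{"op": "carry_out", "data": {"deltas": [{"x": 18,"y": 0,"z": -3,"wx": 0,"wy": 0,"wz": 0,"grip": 10},{"x": 37,"y": 0,"z": -2,"wx": 0,"wy": 0,"wz": 0,"grip": 10},{"x": 54,"y": 0,"z": 3,"wx": 0,"wy": 0,"wz": 0,"grip": 10},{"x": 62,"y": 0,"z": 7,"wx": 0,"wy": 0,"wz": 0,"grip": 10},{"x": 62,"y": 0,"z": 7,"wx": 0,"wy": 0,"wz": 0,"grip": 45},{"x": 62,"y": 0,"z": 7,"wx": 0,"wy": 0,"wz": 0,"grip": 45},{"x": 62,"y": 0,"z": -40,"wx": 0,"wy": 0,"wz": 0,"grip": 45},{"x": 0,"y": 0,"z": -60,"wx": 0,"wy": 0,"wz": 0,"grip": 40}]}}

```text
time_s: 4.65
tool_pos: [0.5328, -0.0014, 0.3882]
ee_rot: [3.14, -0.0, 0.012]
ft_force: [-0.9, 0.5, 0.4]
opening: 0.0397
```

Emit:
{"op": "carry_out", "data": {"deltas": [{"x": -90,"y": 0,"z": 0,"wx": 0,"wy": 0,"wz": 0,"grip": 40},{"x": -90,"y": 0,"z": 0,"wx": 0,"wy": 0,"wz": 0,"grip": 40},{"x": -90,"y": 0,"z": 0,"wx": 0,"wy": 0,"wz": 0,"grip": 40},{"x": -90,"y": 0,"z": 0,"wx": 0,"wy": 0,"wz": 0,"grip": 40}]}}

```text
time_s: 5.15
tool_pos: [0.4402, -0.0009, 0.3863]
ee_rot: [3.141, -0.0, 0.003]
ft_force: [0.6, -0.4, -0.5]
opening: 0.0401
```

```bash
python3 - <<'E'
from h import *
w=shot('wrist');sd=shot('side'); s=get_state();print(s['tool_pos'],s['ee_rot'],s['time_s'],s['opening'],s['ft_force'])
O=np.array([.523,.080,0])
a=w['image'].copy();b=sd['image'].copy()
P={'knob':(.0045,-.08,.0987),'base':(-.01,-.08,.067),'tab':(.082,-.08,.145),'hin':(.026,-.08,.073)}
for n,p in P.items():
  for d,i in((w,a),(sd,b)):
    q=proj(d,O+p); print(n,q)
qa=proj(w,O+P['base']).astype(int); qb=proj(sd,O+P['base']).astype(int)
print(qa,qb)
f=lambda i,q,r:cv2.resize(i[max(q[1]-r,0):q[1]+r,max(q[0]-r,0):q[0]+r],(400,400),interpolation=2)
cv2.imwrite('pics/w2.png',np.hstack([f(a,qa,80),f(b,qb,50)]))
cv2.imwrite('pics/w2full.png',a)
E
```

```text
[ 0.4409 -0.0009  0.386 ] [ 3.1414 -0.0003  0.0018] 5.25 0.039970632572477786 [-0.1013 -0.8228  0.2328]
knob [320.2465  81.7891]
knob [310.1652 243.7281]
base [320.2335 100.9565]
base [317.1837 258.568 ]
tab [320.3537 -66.3518]
tab [273.6435 210.9742]
hin [320.2696  54.241 ]
hin [300.7933 249.4768]
[320 100] [317 258]
```

View pics/w2.png

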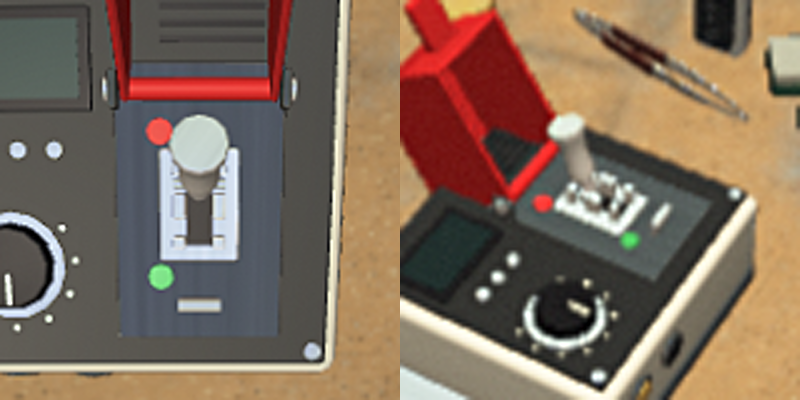

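Cover lies fully back. The toggle leans to the red dot, with its head at wrist pixel (319.6, 78.8). The slot and hinge match prediction to about 1 px.

Emit:
{"op": "carry_out", "data": {"deltas": [{"x": 50,"y": 0,"z": 10,"wx": 0,"wy": 0,"wz": 0,"grip": 40},{"x": 87,"y": 0,"z": 50,"wx": 0,"wy": 0,"wz": 0,"grip": 40},{"x": 87,"y": 0,"z": 95,"wx": 0,"wy": 0,"wz": 0,"grip": 40},{"x": 87,"y": 0,"z": 132,"wx": 0,"wy": 0,"wz": 0,"grip": 40},{"x": 87,"y": 0,"z": 132,"wx": 0,"wy": 0,"wz": 0,"grip": 40},{"x": 87,"y": 0,"z": 132,"wx": 0,"wy": 0,"wz": 0,"grip": 8},{"x": 87,"y": 0,"z": 132,"wx": 0,"wy": 0,"wz": 0,"grip": 5},{"x": 87,"y": 0,"z": 132,"wx": 0,"wy": 0,"wz": 0,"grip": 5}], "newtons": 60}}

```text
time_s: 6.25
tool_pos: [0.5273, -0.0007, 0.2554]
ee_rot: [3.142, -0.0, 0.005]
ft_force: [-0.4, 0.5, 1.2]
opening: 0.0138
```

Emit:
{"op": "carry_out", "data": {"deltas": [{"x": 1,"y": 0,"z": -3,"wx": 0,"wy": 0,"wz": 0,"grip": 5},{"x": 2,"y": 0,"z": -6.5,"wx": 0,"wy": 0,"wz": 0,"grip": 5},{"x": 2,"y": 0,"z": -6.5,"wx": 0,"wy": 0,"wz": 0,"grip": 5}]}}

```text
time_s: 6.62
tool_pos: [0.528, -0.0008, 0.2601]
ee_rot: [-3.141, 0.0, 0.003]
ft_force: [-1.3, 1.2, -7.6]
opening: 0.0135
```

Emit:
{"op": "carry_out", "data": {"deltas": [{"x": 0,"y": 0,"z": -1.5,"wx": 0,"wy": 0,"wz": 0,"grip": 5},{"x": -8,"y": 0,"z": -3.5,"wx": 0,"wy": 0,"wz": 0,"grip": 5},{"x": -17,"y": 0,"z": -4.3,"wx": 0,"wy": 0,"wz": 0,"grip": 5},{"x": -25,"y": 0,"z": -3.5,"wx": 0,"wy": 0,"wz": 0,"grip": 5},{"x": -33,"y": 0,"z": -1.5,"wx": 0,"wy": 0,"wz": 0,"grip": 5},{"x": -34.5,"y": 0,"z": -1,"wx": 0,"wy": 0,"wz": 0,"grip": 5},{"x": -34.5,"y": 0,"z": -1,"wx": 0,"wy": 0,"wz": 0,"grip": 5}]}}

```text
time_s: 7.5
tool_pos: [0.4945, -0.0008, 0.2617]
ee_rot: [-3.142, 0.001, -0.002]
ft_force: [3.7, 1.4, -6.2]
opening: 0.0137
```

Emit:
{"op": "carry_out", "data": {"deltas": [{"x": 1,"y": 0,"z": 4,"wx": 0,"wy": 0,"wz": 0,"grip": 5},{"x": 2,"y": 0,"z": 8,"wx": 0,"wy": 0,"wz": 0,"grip": 5},{"x": 2,"y": 0,"z": 8,"wx": 0,"wy": 0,"wz": 0,"grip": 5}]}}

```text
time_s: 7.88
tool_pos: [0.4956, -0.0008, 0.2555]
ee_rot: [3.141, 0.0, -0.001]
ft_force: [-3.6, 2.0, 18.2]
opening: 0.0139
```

Emit:
{"op": "carry_out", "data": {"deltas": [{"x": 0,"y": 0,"z": 0,"wx": 0,"wy": 0,"wz": 0,"grip": 40},{"x": 0,"y": 0,"z": 0,"wx": 0,"wy": 0,"wz": 0,"grip": 40},{"x": 0,"y": 0,"z": -50,"wx": 0,"wy": 0,"wz": 0,"grip": 40},{"x": -25,"y": 0,"z": -100,"wx": 0,"wy": 0,"wz": 0,"grip": 40},{"x": -55,"y": 0,"z": -132,"wx": 0,"wy": 0,"wz": 0,"grip": 40},{"x": -55,"y": 0,"z": -132,"wx": 0,"wy": 0,"wz": 0,"grip": 40}]}}

```text
time_s: 8.62
tool_pos: [0.4397, -0.0008, 0.3872]
ee_rot: [3.141, -0.0, 0.004]
ft_force: [0.8, 0.1, -0.3]
opening: 0.04
```

```bash
python3 - <<'E'
from h import *
w=shot('wrist');sd=shot('side'); s=get_state();print(s['tool_pos'],s['ee_rot'],s['time_s'],s['opening'],s['ft_force'])
O=np.array([.523,.080,0])
B=O+(-.010,-.08,.055)
for n in(0,.007):
  print(n,[ [proj(d,B+(.058+n)*np.array([np.sin(-.32),0,np.cos(.32)])) for d in(w,sd)]])
qa=proj(w,O+(-.01,-.08,.067)).astype(int); qb=proj(sd,O+(-.01,-.08,.067)).astype(int);print(qa,qb)
f=lambda i,q,r:cv2.resize(i[max(q[1]-r,0):q[1]+r,max(q[0]-r,0):q[0]+r],(400,400),interpolation=2)
cv2.imwrite('pics/w3.png',np.hstack([f(w['image'],qa,80),f(sd['image'],qb,40)]))
E
```

```text
[ 0.4409 -0.0009  0.3851] [ 3.1414 -0.0005  0.0002] 8.725 0.03985670486243619 [-0.3389  0.2884  0.0945]
0 [[array([320.3213, 127.8954]), array([325.5797, 245.5746])]]
0.007 [[array([320.3223, 132.0211]), array([326.64  , 243.3514])]]
[320 100] [317 258]
```

View pics/w3.png

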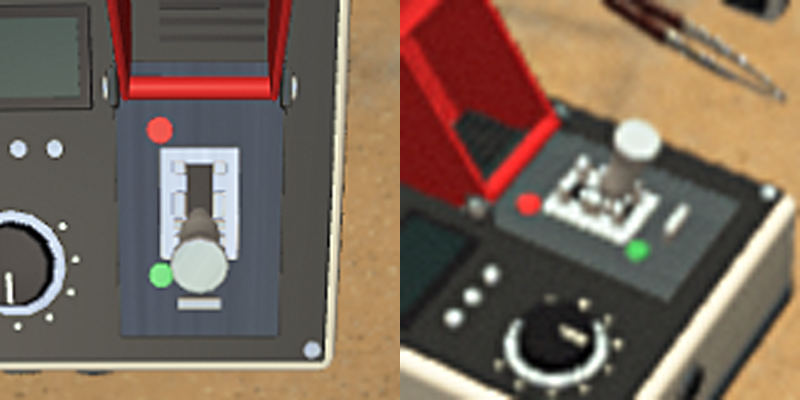

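Toggle head is now at wrist (320,126) and side (324.4,245.8), which matches "home, safe" (out would be at row 132 / 243.4). Next I'll grip the tab and close the cover.

Emit:
{"op": "carry_out", "data": {"deltas": [{"x": 60,"y": 0,"z": 0,"wx": 0,"wy": 0,"wz": 0,"grip": 40},{"x": 120,"y": 0,"z": 0,"wx": 0,"wy": 0,"wz": 0,"grip": 40},{"x": 164,"y": 0,"z": 10,"wx": 0,"wy": 0,"wz": 0,"grip": 40},{"x": 164,"y": 0,"z": 45,"wx": 0,"wy": 0,"wz": 0,"grip": 40},{"x": 164,"y": 0,"z": 75,"wx": 0,"wy": 0,"wz": 0,"grip": 40},{"x": 164,"y": 0,"z": 75,"wx": 0,"wy": 0,"wz": 0,"grip": 40},{"x": 164,"y": 0,"z": 75,"wx": 0,"wy": 0,"wz": 0,"grip": 10},{"x": 164,"y": 0,"z": 75,"wx": 0,"wy": 0,"wz": 0,"grip": 10}], "newtons": 30}}

```text
time_s: 9.72
tool_pos: [0.6049, -0.0008, 0.3108]
ee_rot: [-3.142, 0.0, 0.001]
ft_force: [-0.7, -0.4, -2.6]
opening: 0.0168
```

```bash
python3 - <<'E'
from h import *
s=get_state();print(s['tool_pos'],s['ft_force'],s['opening'])
g=lambda k:np.array([np.cos(np.pi-.131-k),np.sin(np.pi-.131-k)])*91.8
for k in np.arange(2.1,-.05,-.15): print(round(k,2),np.round(g(k)-g(2.1)))
E
```

```text
[ 0.6049 -0.0008  0.3108] [-0.7062 -0.4219 -2.6022] 0.01677224449227595
2.1 [0. 0.]
1.95 [-11.   8.]
1.8 [-24.  13.]
1.65 [-37.  17.]
1.5 [-51.  19.]
1.35 [-65.  19.]
1.2 [-78.  17.]
1.05 [-91.  12.]
0.9 [-103.    6.]
0.75 [-115.   -2.]
0.6 [-125.  -11.]
0.45 [-133.  -22.]
0.3 [-140.  -34.]
0.15 [-144.  -47.]
0.0 [-147.  -61.]
```

Gripped at 16.8 mm. Now I'll swing it over.

Emit:
{"op": "carry_out", "data": {"deltas": [{"x": -11,"y": 0,"z": -8,"wx": 0,"wy": 0,"wz": 0,"grip": 10},{"x": -24,"y": 0,"z": -13,"wx": 0,"wy": 0,"wz": 0,"grip": 10},{"x": -37,"y": 0,"z": -17,"wx": 0,"wy": 0,"wz": 0,"grip": 10},{"x": -51,"y": 0,"z": -19,"wx": 0,"wy": 0,"wz": 0,"grip": 10},{"x": -65,"y": 0,"z": -19,"wx": 0,"wy": 0,"wz": 0,"grip": 10},{"x": -78,"y": 0,"z": -17,"wx": 0,"wy": 0,"wz": 0,"grip": 10},{"x": -91,"y": 0,"z": -12,"wx": 0,"wy": 0,"wz": 0,"grip": 10},{"x": -103,"y": 0,"z": -6,"wx": 0,"wy": 0,"wz": 0,"grip": 10}]}}

```text
time_s: 10.72
tool_pos: [0.5012, -0.0007, 0.3179]
ee_rot: [-3.142, 0.0, -0.002]
ft_force: [-1.1, 2.1, 9.2]
opening: 0.0171
```

Emit:
{"op": "carry_out", "data": {"deltas": [{"x": -12,"y": 0,"z": 8,"wx": 0,"wy": 0,"wz": 0,"grip": 10},{"x": -22,"y": 0,"z": 17,"wx": 0,"wy": 0,"wz": 0,"grip": 10},{"x": -30,"y": 0,"z": 28,"wx": 0,"wy": 0,"wz": 0,"grip": 10},{"x": -37,"y": 0,"z": 40,"wx": 0,"wy": 0,"wz": 0,"grip": 10},{"x": -41,"y": 0,"z": 53,"wx": 0,"wy": 0,"wz": 0,"grip": 10},{"x": -43,"y": 0,"z": 60,"wx": 0,"wy": 0,"wz": 0,"grip": 10},{"x": -43,"y": 0,"z": 60,"wx": 0,"wy": 0,"wz": 0,"grip": 10}]}}

```text
time_s: 11.6
tool_pos: [0.4549, -0.0006, 0.255]
ee_rot: [-3.141, -0.0, 0.017]
ft_force: [-7.5, 0.3, 3.9]
opening: 0.0169
```

Emit:
{"op": "carry_out", "data": {"deltas": [{"x": 0,"y": 0,"z": 0,"wx": 0,"wy": 0,"wz": 0,"grip": 40},{"x": 0,"y": 0,"z": 0,"wx": 0,"wy": 0,"wz": 0,"grip": 40},{"x": 0,"y": 0,"z": -45,"wx": 0,"wy": 0,"wz": 0,"grip": 40},{"x": 0,"y": 0,"z": -75,"wx": 0,"wy": 0,"wz": 0,"grip": 10},{"x": 34,"y": 0,"z": -65,"wx": 0,"wy": 0,"wz": 0,"grip": 0},{"x": 34,"y": 0,"z": -55,"wx": 0,"wy": 0,"wz": 0,"grip": 0},{"x": 34,"y": 0,"z": -48,"wx": 0,"wy": 0,"wz": 0,"grip": 0}]}}

```text
time_s: 12.48
tool_pos: [0.4925, -0.0008, 0.3035]
ee_rot: [-3.142, 0.0, 0.003]
ft_force: [-0.2, -0.4, -0.5]
opening: 0.0001
```

Emit:
{"op": "carry_out", "data": {"deltas": [{"x": 0,"y": 0,"z": 4,"wx": 0,"wy": 0,"wz": 0,"grip": 0},{"x": 0,"y": 0,"z": 8,"wx": 0,"wy": 0,"wz": 0,"grip": 0}]}}

```text
time_s: 12.72
tool_pos: [0.4919, -0.0007, 0.2967]
ee_rot: [-3.142, 0.0, 0.003]
ft_force: [-0.8, -0.4, 0.3]
opening: 0.0001
```

Emit:
{"op": "carry_out", "data": {"deltas": [{"x": 0,"y": 0,"z": 2,"wx": 0,"wy": 0,"wz": 0,"grip": 0},{"x": 0,"y": 0,"z": 4,"wx": 0,"wy": 0,"wz": 0,"grip": 0},{"x": 0,"y": 0,"z": 4,"wx": 0,"wy": 0,"wz": 0,"grip": 0}]}}

```text
time_s: 13.1
tool_pos: [0.4925, -0.0008, 0.2942]
ee_rot: [3.141, -0.0, -0.0]
ft_force: [-5.6, -0.7, 18.0]
opening: 0.0001
```

Emit:
{"op": "carry_out", "data": {"deltas": [{"x": 0,"y": 0,"z": -50,"wx": 0,"wy": 0,"wz": 0,"grip": 0},{"x": -30,"y": -50,"z": -80,"wx": 0,"wy": 0,"wz": 0,"grip": 40},{"x": -60,"y": -100,"z": -80,"wx": 0,"wy": 0,"wz": 0,"grip": 40},{"x": -60,"y": -160,"z": -80,"wx": 0,"wy": 0,"wz": 0,"grip": 40},{"x": -60,"y": -160,"z": -80,"wx": 0,"wy": 0,"wz": 0,"grip": 40}]}}

```text
time_s: 13.72
tool_pos: [0.4324, 0.1626, 0.3727]
ee_rot: [-3.14, -0.009, -0.002]
ft_force: [-0.2, -0.4, -0.4]
opening: 0.0401
```

```bash
python3 - <<'E'
from h import *
w=shot('wrist');sd=shot('side');t=shot('top'); s=get_state();print(s['tool_pos'],s['ee_rot'],s['time_s'],s['opening'],s['ft_force'])
h=cv2.cvtColor(w['image'],cv2.COLOR_BGR2HSV); m=cv2.inRange(h,(3,110,60),(22,255,255)); m[200:]=0
for c in cv2.findContours(m,cv2.RETR_EXTERNAL,cv2.CHAIN_APPROX_NONE)[0]:
  a=cv2.contourArea(c)
  if 200<a<4000:
    r=cv2.minAreaRect(c); print(a,r,onz(w,*r[0],.035),onz(w,*r[0],.040))
h=cv2.cvtColor(sd['image'],cv2.COLOR_BGR2HSV); m=cv2.inRange(h,(0,200,150),(5,255,255)); m[:,:270]=0;m[:,370:]=0;m[:210]=0;m[290:]=0
for c in sorted(cv2.findContours(m,cv2.RETR_EXTERNAL,cv2.CHAIN_APPROX_NONE)[0],key=cv2.contourArea)[-2:]:
  M=cv2.moments(c);print('red',M['m00'],M['m10']/M['m00'],M['m01']/M['m00'])
cv2.imwrite('pics/w4.png',np.hstack([w['image'][:300:,:400],cv2.resize(sd['image'][200:300,260:380],(360,300),interpolation=2)]))
b=t['image'][180:240,390:480]; cv2.imwrite('pics/b.png',cv2.resize(b,None,fx=6,fy=6,interpolation=2))
E
```

```text
[0.433  0.1589 0.3721] [ 3.1407  0.0008 -0.001 ] 13.875 0.03998339499265026 [-0.7429  0.6011 -0.3983]
528.0 ((318.5, 122.99999237060547), (26.16295051574707, 26.16295051574707), 45.0) [0.4852 0.1661 0.035 ] [0.4856 0.1661 0.04  ]
743.5 ((35.39702606201172, 137.27029418945312), (75.33750915527344, 49.52785110473633), 20.85445785522461) [0.4738 0.4399 0.035 ] [0.4744 0.4354 0.04  ]
415.0 ((53.30000305175781, 66.39999389648438), (33.83636474609375, 51.54512405395508), 71.56504821777344) [0.5377 0.4068 0.035 ] [0.5373 0.4029 0.04  ]
1708.0 ((623.7885131835938, 84.05769348144531), (40.79215621948242, 87.66392517089844), 11.309932708740234) [ 0.5277 -0.1172  0.035 ] [ 0.5274 -0.1126  0.04  ]
667.5 ((321.5, 46.5), (43.0, 17.0), 90.0) [0.5496 0.1639 0.035 ] [0.549  0.1639 0.04  ]
1056.0 ((608.0, 18.0), (36.0, 48.0), 90.0) [ 0.583  -0.0885  0.035 ] [ 0.5818 -0.0844  0.04  ]
red 2.0 324.5833333333333 234.5
red 316.5 334.48657187993683 253.05581885202736
```

View pics/w4.png

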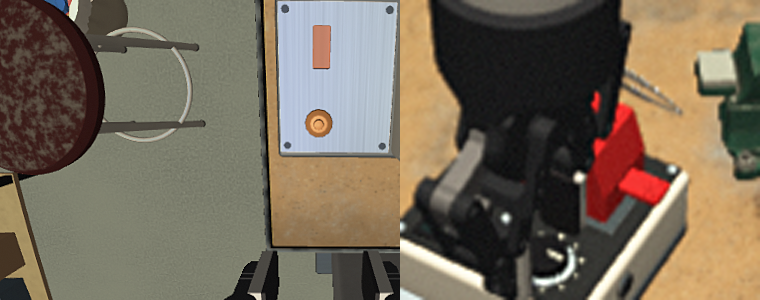

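Offcuts: sprue at (318.5,123) and bar at (321.5,46.5), both agreeing with the earlier fix within 1 mm. Before touching them, I'll compare the tab with its initial shut image.

```bash
python3 - <<'E'
from h import *
a=cv2.imread('pics/side0.png'); b=shot('side')['image']
for i in (a,b):
    m=cv2.inRange(cv2.cvtColor(i,cv2.COLOR_BGR2HSV),(0,180,80),(6,255,255)); m[:,:336]=0;m[:,365:]=0;m[:255]=0;m[285:]=0
    M=cv2.moments(m,True); ys,xs=np.nonzero(m); print(M['m00'],M['m10']/M['m00'],M['m01']/M['m00'],xs.max(),ys.max())
w=shot('top'); print(onz(w,424,209,.048))
g=cv2.cvtColor(w['image'],cv2.COLOR_BGR2GRAY)[180:240,392:458]
m=(cv2.cvtColor(w['image'],cv2.COLOR_BGR2HSV)[180:240,392:458,1]<60).astype('uint8')*255
m=cv2.morphologyEx(m,cv2.MORPH_OPEN,np.ones((5,5)))
c=max(cv2.findContours(m,0,1)[0],key=cv2.contourArea); (x,y),r=cv2.minEnclosingCircle(c); print(x+392,y+180,r,onz(w,x+392,y+180,.045))
E
```

```text
124.0 341.4596774193548 261.39516129032256 349 268
123.0 341.3983739837398 261.390243902439 349 268
[ 0.5407 -0.345   0.048 ]
424.3990821838379 210.0963306427002 21.026159286499023 [ 0.5384 -0.3464  0.045 ]
```

Identical to the initial shut view, so the cover is snapped down. Next is the bar.

Emit:
{"op": "carry_out", "data": {"deltas": [{"x": 55,"y": -5,"z": 20,"wx": 0,"wy": 0,"wz": 0,"grip": 40},{"x": 110,"y": -5,"z": 40,"wx": 0,"wy": 0,"wz": 0,"grip": 40},{"x": 116,"y": -5,"z": 100,"wx": 0,"wy": 0,"wz": 0,"grip": 40},{"x": 116,"y": -5,"z": 145,"wx": 0,"wy": 0,"wz": 0,"grip": 40},{"x": 116,"y": -5,"z": 171,"wx": 0,"wy": 0,"wz": 0,"grip": 40},{"x": 116,"y": -5,"z": 171,"wx": 0,"wy": 0,"wz": 0,"grip": 40},{"x": 116,"y": -5,"z": 171,"wx": 0,"wy": 0,"wz": 0,"grip": 8},{"x": 116,"y": -5,"z": 171,"wx": 0,"wy": 0,"wz": 0,"grip": 8}], "newtons": 40}}

```text
time_s: 14.98
tool_pos: [0.5496, 0.1635, 0.2021]
ee_rot: [-3.141, 0.002, -0.002]
ft_force: [0.5, -0.5, -0.9]
opening: 0.0135
```

Emit:
{"op": "carry_out", "data": {"deltas": [{"x": 0,"y": 0,"z": 0,"wx": 0,"wy": 0,"wz": 0,"grip": 8},{"x": 0,"y": 0,"z": -60,"wx": 0,"wy": 0,"wz": 0,"grip": 8},{"x": 0,"y": 0,"z": -120,"wx": 0,"wy": 0,"wz": 0,"grip": 8},{"x": 0,"y": 0,"z": -180,"wx": 0,"wy": 0,"wz": 0,"grip": 8}]}}

```text
time_s: 15.48
tool_pos: [0.5487, 0.1642, 0.3833]
ee_rot: [-3.142, -0.0, 0.0]
ft_force: [1.0, 0.3, -0.9]
opening: 0.0136
```

Emit:
{"op": "carry_out", "data": {"deltas": [{"x": -5,"y": 62,"z": 0,"wx": 0,"wy": 0,"wz": 0,"grip": 8},{"x": -10,"y": 124,"z": 0,"wx": 0,"wy": 0,"wz": 0,"grip": 8},{"x": -10,"y": 186,"z": 0,"wx": 0,"wy": 0,"wz": 0,"grip": 8},{"x": -10,"y": 248,"z": 0,"wx": 0,"wy": 0,"wz": 0,"grip": 8},{"x": -10,"y": 310,"z": 0,"wx": 0,"wy": 0,"wz": 0,"grip": 8},{"x": -10,"y": 372,"z": 0,"wx": 0,"wy": 0,"wz": 0,"grip": 8},{"x": -10,"y": 434,"z": 0,"wx": 0,"wy": 0,"wz": 0,"grip": 8},{"x": -10,"y": 490,"z": 0,"wx": 0,"wy": 0,"wz": 0,"grip": 8}]}}

```text
time_s: 16.48
tool_pos: [0.5385, -0.3278, 0.3817]
ee_rot: [3.141, -0.001, 0.001]
ft_force: [0.3, 0.7, -1.0]
opening: 0.0139
```

Emit:
{"op": "carry_out", "data": {"deltas": [{"x": 0,"y": 18,"z": 0,"wx": 0,"wy": 0,"wz": 0,"grip": 8},{"x": 0,"y": 18,"z": 0,"wx": 0,"wy": 0,"wz": 0,"grip": 8}]}}

```text
time_s: 16.73
tool_pos: [0.5387, -0.3445, 0.3811]
ee_rot: [-3.141, 0.003, 0.0]
ft_force: [0.3, 0.5, -1.4]
opening: 0.0138
```

```bash
python3 - <<'E'
from h import *
w=shot('wrist','w5');s=get_state();print(s['tool_pos'],s['time_s'],s['opening'])
for a in np.arange(0,6.28,1.57): print(np.round(proj(w,(.539+.06*np.cos(a),-.345+.06*np.sin(a),.048))))
E
```

```text
[ 0.5388 -0.3431  0.3811] 16.775 0.013458435594814933
[322. 114.]
[258. 180.]
[322. 239.]
[386. 180.]
```

View pics/w5.png

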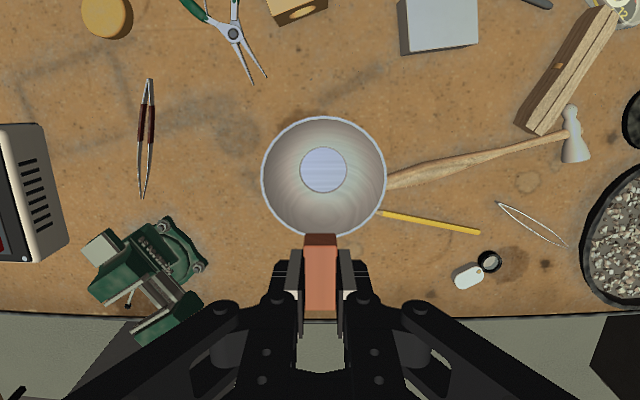

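Bowl rim spans columns 261–386 and rows 116–236, matching the fix within 2 mm. The bar is held; I'll lower and release it.

Emit:
{"op": "carry_out", "data": {"deltas": [{"x": 0,"y": 1,"z": 60,"wx": 0,"wy": 0,"wz": 0,"grip": 8},{"x": 0,"y": 1,"z": 120,"wx": 0,"wy": 0,"wz": 0,"grip": 8},{"x": 0,"y": 1,"z": 165,"wx": 0,"wy": 0,"wz": 0,"grip": 8},{"x": 0,"y": 1,"z": 185,"wx": 0,"wy": 0,"wz": 0,"grip": 8},{"x": 0,"y": 1,"z": 185,"wx": 0,"wy": 0,"wz": 0,"grip": 8},{"x": 0,"y": 1,"z": 185,"wx": 0,"wy": 0,"wz": 0,"grip": 26},{"x": 0,"y": 1,"z": 185,"wx": 0,"wy": 0,"wz": 0,"grip": 26}]}}

```text
time_s: 17.65
tool_pos: [0.5399, -0.3447, 0.1984]
ee_rot: [3.14, 0.001, 0.004]
ft_force: [0.0, -0.1, -0.6]
opening: 0.0263
```

Emit:
{"op": "carry_out", "data": {"deltas": [{"x": 0,"y": 0,"z": -60,"wx": 0,"wy": 0,"wz": 0,"grip": 26},{"x": 0,"y": 0,"z": -120,"wx": 0,"wy": 0,"wz": 0,"grip": 26},{"x": 0,"y": 0,"z": -180,"wx": 0,"wy": 0,"wz": 0,"grip": 26},{"x": -10,"y": -60,"z": -180,"wx": 0,"wy": 0,"wz": 0,"grip": 45},{"x": -20,"y": -120,"z": -180,"wx": 0,"wy": 0,"wz": 0,"grip": 45},{"x": -30,"y": -180,"z": -180,"wx": 0,"wy": 0,"wz": 0,"grip": 45},{"x": -40,"y": -240,"z": -180,"wx": 0,"wy": 0,"wz": 0,"grip": 45},{"x": -50,"y": -300,"z": -180,"wx": 0,"wy": 0,"wz": 0,"grip": 45}]}}

```text
time_s: 18.65
tool_pos: [0.4884, -0.043, 0.378]
ee_rot: [3.141, -0.001, 0.006]
ft_force: [0.4, 0.2, 0.8]
opening: 0.045
```

Emit:
{"op": "carry_out", "data": {"deltas": [{"x": -2,"y": -60,"z": 0,"wx": 0,"wy": 0,"wz": 0,"grip": 50},{"x": -3,"y": -120,"z": 0,"wx": 0,"wy": 0,"wz": 0,"grip": 50},{"x": -3,"y": -180,"z": 20,"wx": 0,"wy": 0,"wz": 0,"grip": 50},{"x": -3,"y": -209,"z": 60,"wx": 0,"wy": 0,"wz": 0,"grip": 50},{"x": -3,"y": -209,"z": 115,"wx": 0,"wy": 0,"wz": 0,"grip": 50},{"x": -3,"y": -209,"z": 155,"wx": 0,"wy": 0,"wz": 0,"grip": 50},{"x": -3,"y": -209,"z": 178,"wx": 0,"wy": 0,"wz": 0,"grip": 50},{"x": -3,"y": -209,"z": 178,"wx": 0,"wy": 0,"wz": 0,"grip": 50}]}}

```text
time_s: 19.65
tool_pos: [0.4859, 0.1642, 0.198]
ee_rot: [3.141, -0.0, -0.003]
ft_force: [-1.0, 0.4, 0.7]
opening: 0.0503
```

Emit:
{"op": "carry_out", "data": {"deltas": [{"x": 0,"y": 0,"z": 0,"wx": 0,"wy": 0,"wz": 0,"grip": 18},{"x": 0,"y": 0,"z": 0,"wx": 0,"wy": 0,"wz": 0,"grip": 18},{"x": 0,"y": 0,"z": 0,"wx": 0,"wy": 0,"wz": 0,"grip": 18},{"x": 0,"y": 0,"z": -60,"wx": 0,"wy": 0,"wz": 0,"grip": 18},{"x": 0,"y": 0,"z": -120,"wx": 0,"wy": 0,"wz": 0,"grip": 18},{"x": 0,"y": 0,"z": -180,"wx": 0,"wy": 0,"wz": 0,"grip": 18}]}}

```text
time_s: 20.4
tool_pos: [0.4858, 0.1641, 0.381]
ee_rot: [-3.141, 0.0, -0.002]
ft_force: [0.4, -0.1, -0.3]
opening: 0.0227
```

Emit:
{"op": "carry_out", "data": {"deltas": [{"x": 5,"y": 60,"z": 0,"wx": 0,"wy": 0,"wz": 0,"grip": 18},{"x": 10,"y": 120,"z": 0,"wx": 0,"wy": 0,"wz": 0,"grip": 18},{"x": 20,"y": 180,"z": 0,"wx": 0,"wy": 0,"wz": 0,"grip": 18},{"x": 30,"y": 240,"z": 0,"wx": 0,"wy": 0,"wz": 0,"grip": 18},{"x": 40,"y": 300,"z": 0,"wx": 0,"wy": 0,"wz": 0,"grip": 18},{"x": 50,"y": 360,"z": 0,"wx": 0,"wy": 0,"wz": 0,"grip": 18},{"x": 53,"y": 420,"z": 0,"wx": 0,"wy": 0,"wz": 0,"grip": 18},{"x": 53,"y": 475,"z": 0,"wx": 0,"wy": 0,"wz": 0,"grip": 18}]}}

```text
time_s: 21.4
tool_pos: [0.5388, -0.313, 0.3792]
ee_rot: [3.141, -0.001, 0.002]
ft_force: [0.5, 1.2, -0.3]
opening: 0.0229
```

Emit:
{"op": "carry_out", "data": {"deltas": [{"x": 0,"y": 33,"z": 0,"wx": 0,"wy": 0,"wz": 0,"grip": 18},{"x": 0,"y": 33,"z": 0,"wx": 0,"wy": 0,"wz": 0,"grip": 18}]}}

```text
time_s: 21.65
tool_pos: [0.5386, -0.3465, 0.3788]
ee_rot: [3.14, -0.006, 0.002]
ft_force: [0.0, 0.5, -0.2]
opening: 0.0229
```

```bash
python3 - <<'E'
from h import *
w=shot('wrist');s=get_state();print(s['tool_pos'],s['time_s'],s['opening'])
cv2.imwrite('pics/w6.png',w['image'][80:340,150:500])
E
```

```text
[ 0.5386 -0.3448  0.3787] 21.7 0.0225620957182848
```

View pics/w6.png

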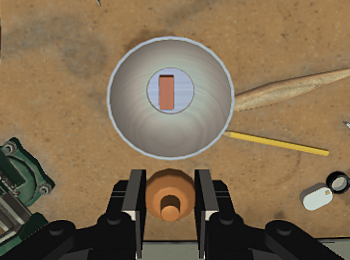

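Bar lies flat in the bowl; the sprue is held between the pads.

Emit:
{"op": "carry_out", "data": {"deltas": [{"x": 0,"y": 0,"z": 60,"wx": 0,"wy": 0,"wz": 0,"grip": 18},{"x": 0,"y": 0,"z": 120,"wx": 0,"wy": 0,"wz": 0,"grip": 18},{"x": 0,"y": 0,"z": 160,"wx": 0,"wy": 0,"wz": 0,"grip": 18},{"x": 0,"y": 0,"z": 174,"wx": 0,"wy": 0,"wz": 0,"grip": 18},{"x": 0,"y": 0,"z": 174,"wx": 0,"wy": 0,"wz": 0,"grip": 18},{"x": 0,"y": 0,"z": 174,"wx": 0,"wy": 0,"wz": 0,"grip": 34},{"x": 0,"y": 0,"z": 174,"wx": 0,"wy": 0,"wz": 0,"grip": 34},{"x": 0,"y": 0,"z": 174,"wx": 0,"wy": 0,"wz": 0,"grip": 34}]}}

```text
time_s: 22.7
tool_pos: [0.5394, -0.3441, 0.2058]
ee_rot: [3.14, -0.0, 0.003]
ft_force: [-0.7, -1.0, 0.3]
opening: 0.0337
```

Emit:
{"op": "carry_out", "data": {"deltas": [{"x": 0,"y": 0,"z": -60,"wx": 0,"wy": 0,"wz": 0,"grip": 34},{"x": 0,"y": 0,"z": -120,"wx": 0,"wy": 0,"wz": 0,"grip": 34},{"x": 0,"y": 0,"z": -180,"wx": 0,"wy": 0,"wz": 0,"grip": 34},{"x": -40,"y": 0,"z": -180,"wx": 0,"wy": 0,"wz": 0,"grip": 34},{"x": -60,"y": 0,"z": -180,"wx": 0,"wy": 0,"wz": 0,"grip": 34},{"x": -60,"y": 0,"z": -180,"wx": 0,"wy": 0,"wz": 0,"grip": 34}]}}

```text
time_s: 23.45
tool_pos: [0.4775, -0.3435, 0.3839]
ee_rot: [-3.14, 0.003, 0.002]
ft_force: [-0.5, -0.3, 0.1]
opening: 0.034
```

```bash
python3 - <<'E'
from h import *
w=shot('wrist');sd=shot('side');s=get_state();print(s['tool_pos'],s['time_s'],s['opening'],s['ft_force'])
cv2.imwrite('pics/w7.png',np.hstack([w['image'][:300,150:500],cv2.resize(sd['image'][150:390,200:440],(300,300))]))
for i in (cv2.imread('pics/side0.png'),sd['image']):
    m=cv2.inRange(cv2.cvtColor(i,cv2.COLOR_BGR2HSV),(0,180,80),(6,255,255)); m[:,:270]=0;m[:,365:]=0;m[:215]=0;m[285:]=0
    M=cv2.moments(m,True); print(M['m00'],M['m10']/M['m00'],M['m01']/M['m00'])
E
```

```text
[ 0.4793 -0.3439  0.3836] 23.55 0.03369177790329972 [-0.3056 -0.6868  1.2997]
1772.0 317.67155756207677 248.7579006772009
1773.0 317.62267343485615 248.73886068809927
```

View pics/w7.png

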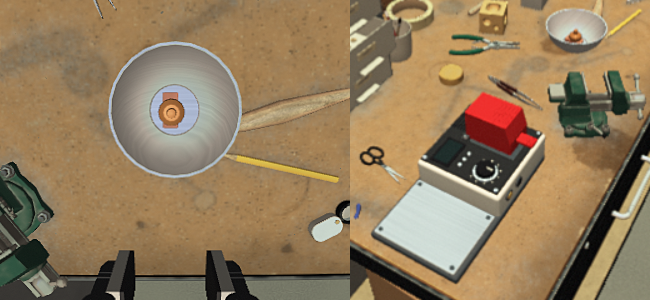

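Both offcuts are in the bowl at (172,112) in this crop, the plate is bare, and the cover matches its original shut image. Handing in.

```bash
python3 -c "
from h import *
print(env.hand_in())"
```

```text
the job is handed in; nothing more can be done
None
```

The welder is made safe, both offcuts are in the scrap bowl, and the job is handed in at about 23.6 s of the 72 s limit.

I swung the cover fully back, pulled the toggle out and took it over to the green side. I then shut the cover and pressed it down, and only after that moved the copper bar and the bronze sprue into the bowl.

What the last checks showed:
- **Toggle:** before the cover was shut, the knob head lay within about 2 px of where it should be when locked home on the green side, in both camera views. The knob was also back at its starting height.
- **Cover:** pressed to about 18 N at its shut height. In the side camera it matches the original shut picture to within 0.1 px.
- **Offcuts:** the last picture shows the plate bare, with the sprue resting on the bar inside the bowl.
- **Other things:** the nearby tools look undisturbed in the last picture, though I did not measure their positions again. The gripper was clear of everything.

No check failed or disagreed. My first two move calls were refused because they left out some of the required values, and the arm did not move.

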